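# Load the filter slot through the gate

### The arm

A 6-joint arm with a two-finger parallel gripper is mounted at the origin on a cart in front of the work surface, level with it; the furniture and walls round the work are solid. World frame = base frame: x ahead of the robot, y to its left, z up, the work surface at z = 0. Lengths are in m, angles in rad, forces in N, time in s.
With the tool pointing down it reaches from about 0.35 to 0.775 m from the base axis. Payload 5.5 kg.
Tool frame: the origin (TCP) lies at the very end of the fingers, on their centre line; the grasp point (between the pads) lies 19 mm behind it; z points along the fingers, y is the line along which they close (so a half turn about z gives the same grasp; the last joint's range is limited). The gripper opens to 85 mm and grips with 20 to 120 N. Pads are 22 mm wide; open, the fingers measure 114 mm over their backs; the gripper's body (76 mm by 85 mm) begins 54 mm behind the grasp point. The pads swing forward as they close: fully open they stand 13 mm farther back than shut.
Start: joints at [1.019, 0.313, 0.046, 1.304, 0, 1.431], TCP at [0.23, 0.527, 0.231] pointing down, gripper open.
Joint ranges: [-2.76, 2.76], [-0.86, 1.69], [-1.03, 1.26], [-2.2, 2.34], [-1.47, 1.5], [-3.14, 3.14]. Speed limits (rad/s): [2.57, 2.57, 3.14, 3.14, 3.14, 3.14].

### API

Orientations are given as a unit quaternion [w, x, y, z].
In Python, from workcell import env, cams, ticket, spotter gives the robot as it stands.
- The arm moves only by the tool jog_arm, never from a script. Its argument "increments" is a list that holds one entry, the list of rows, each a list of 7 numbers: the shift along the tool's x, y, z in units of 0.25 m (1.0 is 0.25 m), then the turn, a rotation vector about the tool's x, y, z in units of 180 degrees (1.0 is 180 degrees), then the closure in counts, from 0 (fully open) to 255 (shut). A call has 1 to 20 rows; each row shifts and turns the commanded pose from where the row before left it, along the tool's axes as they then stand; what a row does not reach is not made up. A row lasts 1/10 s, in which the tool goes at most 50 mm and 8.59 degrees, less where a joint would pass 70% of its speed; a pose out of reach is approached as far as the arm can. A call with a number of a shift or a turn outside -1 to 1 is refused whole. A call with a gripper value outside its range is refused whole. The fingers move at their own pace and stop on an object; "force" is the grip in N (left out, the last holds). Time passes only in rows, so rows that do not move let the fingers close. It gives the time, the measured TCP pose, the force, the opening and the grip force at its end, in the units of the state.
- env.get_state(): the state, without advancing time (a new reading comes with each control period).
- cams.read_camera(name): name is "scene" or "side" or "wrist"; returns a dict with "pixels" (400x640x3 uint8, red, green, blue), "fx", "fy", "cx", "cy" (pixels), "xyz" and "attitude" of the camera in the world; the wrist camera has in their place "mount" (4x4, takes a point from camera to tool coordinates, whose origin is the TCP and whose axes are the flange's). Camera axes: x right, y down, z forward; pixel columns grow to the right and rows downward; lengths in m; the calibration is good to about 2 mm. A picture is of the moment at which its call begins: read the wrist's pose just before it. There is no depth.
- ticket.hand_in(): hands the job in; it is judged then, once.
Trained networks look in the newest picture that a camera, given by its name, has taken for a name from the list of things; names that differ only in an ending like _2 or _b are one class to them, and where a whole thing is asked for, a point or a joint stands for the part that bears it (a point fixed in the world has none). Each returns a list of dicts, best first, with "conf" (0 to 1); they miss things now and then, are a little off and sometimes report something else, mostly with a low value. They report only what shows in the picture. A call takes as long as a camera call.
- spotter.find_in(target, camera): "uv" ([column, row] in pixels, amid what is visible of it).
- spotter.cut_out(target, camera): "region" (400x640 bool, what is visible of it) and "uv" ([column, row] in pixels, amid what is visible of it).
- spotter.landmark_of(target, camera): "uv" ([column, row] in pixels: a listed point, or the origin of a listed thing).
The state is a dict: "clock": time; "joint_pos": joint angles; "qvel": joint speeds; "tau": joint torques, N m; "tcp_pos": TCP position; "orientation": TCP orientation; "wrist_force": force on the tool from outside, world axes, zero at the start; "ft_torque": the same for the moment, N m; "finger_gap": finger opening in m; "grip_force": force on a finger pad.
Only numpy, scipy, OpenCV 4.12 (cv2) and the standard library are available. Lean on these libraries where they do the work, as an engineer would, in place of code of your own. Each camera call takes 0.05 s, during which the arm holds its last target. There are 200 camera calls.

### The job

Load the filter slot of the tray: with the fingertips, gently push the three round filter cells along the tray through the gate between the brass pins, one at a time, blue first, then yellow, then red, until they sit in a row in the slot, each touching the next and the blue one against the slot's closed end. Only push them: do not pinch, lift or tip them, and leave the pin box, the tally counter and the forceps where they are.

Things in the scene. Friction and masses are not known exactly. Their poses are not given: they have to be found in the camera images.
- loading_tray: fixed aluminium tray, 264 x 184 mm, plate top at z = 4 mm, dark walls 7 mm high on it (tops at z = 11 mm): a fingertip 9 to 11 mm above the plate clears walls and pins and still meets a cell's upper part. Origin: centre of the underside; x runs along the slot to its closed end, z up. Loading area x -125 to -30 mm, y -85 to 85; from x -29 slanting walls narrow it from y +-87 to the gate
- gate (a point): middle of the gate, on the plate's top, between two brass pins as high as the walls, 34 mm free between them; tray frame x = 22, y = 0 mm. Beyond it the straight slot on y = 0, 36 mm wide, closed at x = 120 mm
- slot_end (a point): middle of the inside face of the slot's closed end, on the plate's top; 98 mm past the gate. The cells in a row fill 90 mm: home, their centres lie 15, 45 and 75 mm before this face
- blue_filter: round filter cell lying flat, a black ring with a blue glass face on top and a thin bright band round its side; 30 mm diameter, 15 mm high, about 40 g; origin at the centre of its underside, z up. It slides easily and slips sideways off a single narrow pusher
- yellow_filter: round filter cell lying flat, a black ring with a yellow glass face on top and a thin bright band round its side; 30 mm diameter, 15 mm high, about 40 g; origin at the centre of its underside, z up. It slides easily and slips sideways off a single narrow pusher
- red_filter: round filter cell lying flat, a black ring with a red glass face on top and a thin bright band round its side; 30 mm diameter, 15 mm high, about 40 g; origin at the centre of its underside, z up. It slides easily and slips sideways off a single narrow pusher
- pin_box: round pin box with an orange lid, 52 mm diameter, 20 mm high, standing on the tray's plate to the left of the slot (tray +y side); origin at the centre of its underside; bystander
- tally_counter: grey round tally counter, 53 mm, 18 mm high, on the tray's plate to the right of the slot (tray -y side); origin at the centre of its underside; bystander
- forceps: blue forceps, 126 mm long along their y, 10 mm high, lying on the worktop to the right of the tray; bystander

How it is judged:
On the way, in this order (a step that is already met when the one before it is completed fails the run):
1. the blue cell is through the gate, the yellow and red ones still before it (x of blue_filter in the frame of loading_tray above 0.03 m and y of blue_filter in the frame of loading_tray between -0.006 and 0.006 m and x of each of yellow_filter, red_filter in the frame of loading_tray below 0.022 m), for 0.2 s.
2. the yellow cell is through the gate behind the blue one, the red one still before it (x of each of blue_filter, yellow_filter in the frame of loading_tray above 0.03 m and y of yellow_filter in the frame of loading_tray between -0.006 and 0.006 m and x of red_filter in the frame of loading_tray below 0.022 m), for 0.2 s.
3. the red cell is through the gate too (x of each of blue_filter, yellow_filter, red_filter in the frame of loading_tray above 0.03 m and y of red_filter in the frame of loading_tray between -0.006 and 0.006 m), for 0.2 s.
At the end, for the whole second after the job is handed in: All three cells lie flat and at rest in the slot in the order blue, yellow, red from the closed end, pushed together: blue within 6 mm, yellow within 8 mm and red within 10 mm of its place in a tight row against the end (x of blue_filter in the frame of loading_tray between 0.099 and 0.109 m and y of blue_filter in the frame of loading_tray between -0.006 and 0.006 m and z of each of blue_filter, yellow_filter, red_filter in the frame of loading_tray below 0.007 m and angle between each of blue_filter, yellow_filter, red_filter's own z axis and vertical below 0.1 rad and linear speed of each of blue_filter, yellow_filter, red_filter below 0.01 m/s and x of yellow_filter in the frame of loading_tray between 0.067 and 0.079 m and y of yellow_filter in the frame of loading_tray between -0.006 and 0.006 m and x of red_filter in the frame of loading_tray between 0.035 and 0.049 m and y of red_filter in the frame of loading_tray between -0.006 and 0.006 m); the robot touches nothing.
It fails at once if a filter cell is lifted off the plate (z of any of blue_filter, yellow_filter, red_filter in the frame of loading_tray above 0.01 m).
It fails at once if a filter cell is tipped (angle between any of blue_filter, yellow_filter, red_filter's own z axis and vertical above 0.4 rad).
It fails at once if a filter cell is pinched or pushed hard (over 30 N) (contact force between the fingers and blue_filter above 30 N or contact force between the fingers and yellow_filter above 30 N or contact force between the fingers and red_filter above 30 N).
It fails at once if the pin box, the tally counter or the forceps are moved by more than 15 mm (distance of any of pin_box, tally_counter, forceps from where it was at the start of the episode above 0.015 m).
It also fails if it takes over 69 s, if anything falls off the work surface, if the arm or the gripper's body presses on something with over 40 N, if the wrist force passes 120 N, or if a joint passes its speed limit or range.

## Working session

There is one attempt and no reset: what is moved stays moved. The work goes in short steps, Python scripts to look and compute and a tool call to move; the robot and the scene stay as the last step left them, time stands still between calls to the robot, and variables do not carry over. Pictures are saved under pics/ and viewed, at most 10 in all, crops included, and the job is handed in when it is done.

Besides the shell and the picture viewer there is one more tool, called after ">>>" by a JSON object that holds its "fn" and its "kwargs". jog_arm: Moves the arm, as the interface text tells. Shifts and turns lie within -1 to 1; 1 stands for 0.25 m of shift or 180 degrees of turn. Its arguments: {"type":"object","properties":{"increments":{"type":"array"},"force":{"type":"number"}},"required":["increments"]}

```bash
mkdir -p pics; ls; cat > h.py <<'E'
import numpy as np, cv2
from scipy.spatial.transform import Rotation as R
from workcell import env, cams, ticket, spotter
def q2R(q): return R.from_quat([q[1],q[2],q[3],q[0]]).as_matrix()
def cam(name):
    s=env.get_state(); d=cams.read_camera(name)
    K=np.array([[d['fx'],0,d['cx']],[0,d['fy'],d['cy']],[0,0,1]])
    if name=='wrist':
        M=np.array(d['mount']); Rt=q2R(s['orientation'])
        Rc=Rt@M[:3,:3]; t=np.array(s['tcp_pos'])+Rt@M[:3,3]
    else:
        a=np.array(d['attitude']); Rc=q2R(a) if a.size==4 else a.reshape(3,3); t=np.array(d['xyz'])
    return d['pixels'],K,Rc,t
def pix(uv,z,K,Rc,t):
    r=Rc@np.linalg.inv(K)@np.array([uv[0],uv[1],1.]); return t+r*(z-t[2])/r[2]
def proj(p,K,Rc,t):
    c=K@(Rc.T@(np.array(p)-t)); return c[:2]/c[2]
E
python3 - <<'E'
from h import *
print({k:np.round(v,3) for k,v in env.get_state().items()})
ims=[]
for n in ['scene','side']:
    im,K,Rc,t=cam(n); cv2.imwrite(f'pics/{n}0.png',im[:,:,::-1]); print(n,K[0,0],t,Rc[:,2])
    for o in ['blue_filter','yellow_filter','red_filter','pin_box','tally_counter','forceps','loading_tray','gate','slot_end']:
        l=spotter.landmark_of(o,n)
        z={'loading_tray':0,'forceps':0}.get(o,.004)
        for r in l[:2]: print(o,np.round(r['uv'],1),round(r['conf'],2),np.round(pix(r['uv'],z,K,Rc,t),4))
E
```

```text
pics
{'clock': np.float64(0.0), 'joint_pos': array([1.019, 0.314, 0.045, 1.304, 0.   , 1.431]), 'qvel': array([ 0.   ,  0.001,  0.   , -0.001, -0.   , -0.   ]), 'tau': array([ 3.0000e-03, -4.8063e+01,  2.9853e+01,  1.9000e-02, -0.0000e+00,
       -0.0000e+00]), 'tcp_pos': array([0.23 , 0.526, 0.23 ]), 'orientation': array([-0.   ,  0.204,  0.979, -0.001]), 'wrist_force': array([-0.203,  0.744, -0.321]), 'ft_torque': array([-0.037, -0.017,  0.022]), 'grip_force': np.float64(0.0), 'finger_gap': np.float64(0.086)}
scene 479.0095337218708 [-0.1015802  -0.55307687  0.92984912] [ 0.53900111  0.43766271 -0.71967295]
blue_filter [335.1 183.3] 0.4 [ 0.6656 -0.0009  0.004 ]
yellow_filter [325.7 190.9] 0.46 [0.6262 0.0012 0.004 ]
yellow_filter [302.1 190.6] 0.28 [0.5871 0.052  0.004 ]
red_filter [322.7 210.4] 0.44 [ 0.5649 -0.0367  0.004 ]
pin_box [266.4 199.1] 0.56 [0.503  0.1061 0.004 ]
forceps [385.9 295. ] 0.55 [ 0.4544 -0.3048  0.    ]
loading_tray [303.6 189.5] 0.73 [0.5959 0.0541 0.    ]
loading_tray [296.5 187. ] 0.51 [0.5911 0.0756 0.    ]
gate [295.5 185.1] 0.85 [0.5921 0.0799 0.004 ]
slot_end [259.6 180.2] 0.73 [0.5445 0.1704 0.004 ]
slot_end [385.9 293.4] 0.21 [ 0.4556 -0.3035  0.004 ]
side 482.77658933369986 [0.60449523 1.03143796 0.71899912] [-0.03650339 -0.83525508 -0.54864966]
blue_filter [277.5 215.6] 0.58 [0.6675 0.0051 0.004 ]
blue_filter [305.9 227.2] 0.58 [0.5945 0.0559 0.004 ]
yellow_filter [296.9 212.1] 0.41 [ 0.6176 -0.0109  0.004 ]
red_filter [316.8 207.2] 0.46 [ 0.5649 -0.0339  0.004 ]
tally_counter [295.6 253.5] 0.52 [0.6191 0.1589 0.004 ]
forceps [282.5 215.4] 0.63 [ 0.6549 -0.0016  0.    ]
forceps [348.8 161.8] 0.47 [ 0.4583 -0.2942  0.    ]
loading_tray [307.2 230.3] 0.63 [0.5913 0.0635 0.    ]
gate [313.3 231.7] 0.58 [0.5764 0.0747 0.004 ]
slot_end [326.4 259.4] 0.63 [0.5484 0.1805 0.004 ]
slot_end [280.2 215.6] 0.38 [0.6605 0.0051 0.004 ]
```

```bash
python3 - <<'E'
import cv2,numpy as np
a=cv2.imread('pics/scene0.png');b=cv2.imread('pics/side0.png')
a=cv2.resize(a[150:250,220:400],(800,444),interpolation=3)
b=cv2.resize(b[170:290,220:400],(800,533),interpolation=3)
cv2.imwrite('pics/a.png',a);cv2.imwrite('pics/b.png',b)
E
```

```text
(no output)
```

View pics/a.png

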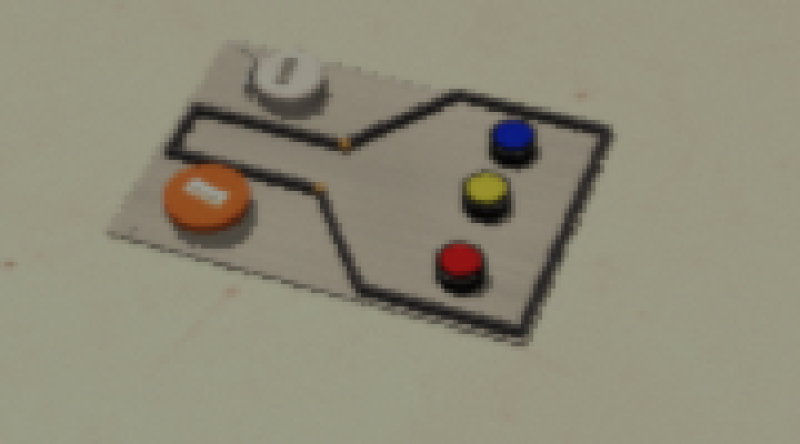

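View pics/b.png

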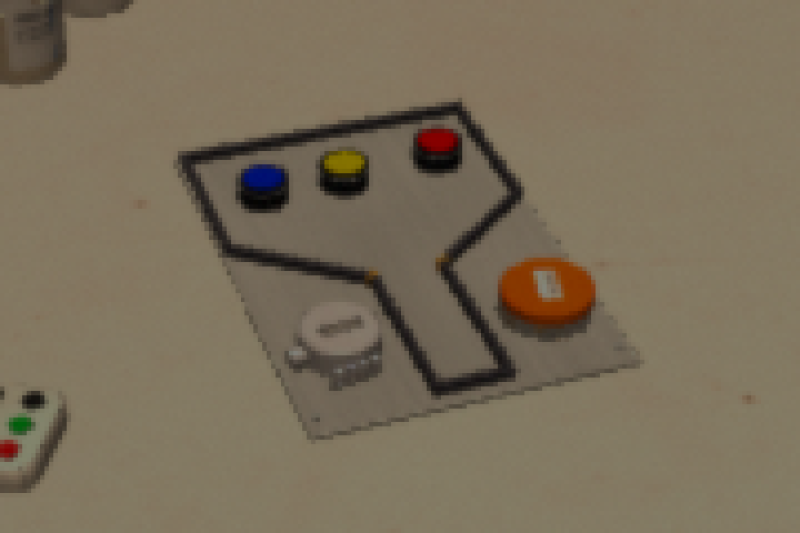

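The tray is clear: the slot runs toward world +y, slightly -x. Blue is on the tally side, yellow in the middle and red on the pin-box side. Next I'll get a closer wrist view.

```bash
python3 - <<'E'
from h import *
d=cams.read_camera('wrist'); print(d['fx'],np.round(d['mount'],3))
# tray from 'landmarks' approx
yaw=np.deg2rad(112); ex=np.array([np.cos(yaw),np.sin(yaw),0]); Rt=np.c_[ex,np.cross([0,0,-1],ex),[0,0,-1]]
s=env.get_state(); R0=q2R(s['orientation']); M=np.array(d['mount'])
K=np.array([[d['fx'],0,d['cx']],[0,d['fy'],d['cy']],[0,0,1]])
print('R0',np.round(R0,3),'rotvec tool',np.rad2deg(R.from_matrix(R0.T@Rt).as_rotvec()))
C=np.array([.6,.05,0])
for tc in ([.6,.05,.25],[.6,.0,.25],[.62,-.02,.22]):
    Rc=Rt@M[:3,:3]; t=np.array(tc)+Rt@M[:3,3]
    ey=np.cross([0,0,1],ex)
    print(tc,[np.round(proj(C+ex*a*.132+ey*b*.092,K,Rc,t)) for a in(-1,1) for b in(-1,1)])
E
```

```text
307.6067039470654 [[ 0.001 -0.956 -0.294  0.076]
 [ 1.     0.     0.001  0.001]
 [-0.001 -0.294  0.956 -0.143]
 [ 0.     0.     0.     1.   ]]
R0 [[-0.916  0.4    0.   ]
 [ 0.4    0.916  0.   ]
 [-0.     0.    -1.   ]] rotvec tool [ 6.70259232e-03 -2.47802675e-03  4.44045614e+01]
[0.6, 0.05, 0.25] [array([375., 257.]), array([246., 257.]), array([389.,  54.]), array([232.,  54.])]
[0.6, 0.0, 0.25] [array([391., 227.]), array([257., 227.]), array([409.,   9.]), array([245.,   8.])]
[0.62, -0.02, 0.22] [array([390., 217.]), array([244., 217.]), array([410., -30.]), array([227., -30.])]
```

>>> {"fn": "jog_arm", "kwargs": {"increments": [[[-0.145, -0.082, 0.0086, 0, 0, 0, 210], [-0.145, -0.082, 0.0086, 0, 0, 0, 210], [-0.145, -0.082, 0.0086, 0, 0, 0, 210], [-0.145, -0.082, 0.0086, 0, 0, 0, 210], [-0.145, -0.082, 0.0086, 0, 0, 0, 210], [-0.145, -0.082, 0.0086, 0, 0, 0, 210], [-0.145, -0.082, 0.0086, 0, 0, 0, 210], [-0.145, -0.082, 0.0086, 0, 0, 0, 210], [-0.145, -0.082, 0.0086, 0, 0, 0, 210], [-0.145, -0.082, 0.0086, 0, 0, 0, 210], [-0.145, -0.082, 0.0086, 0, 0, 0, 210], [-0.145, -0.082, 0.0086, 0, 0, 0, 210], [-0.145, -0.082, 0.0086, 0, 0, 0, 210], [-0.145, -0.082, 0.0086, 0, 0, 0, 210], [0, 0, 0, 0, 0, 0.0411, 210], [0, 0, 0, 0, 0, 0.0411, 210], [0, 0, 0, 0, 0, 0.0411, 210], [0, 0, 0, 0, 0, 0.0411, 210], [0, 0, 0, 0, 0, 0.0411, 210], [0, 0, 0, 0, 0, 0.0411, 210]]], "force": 20}}

```text
clock: 3.05
tcp_pos: [0.5804, 0.0608, 0.2012]
orientation: [-0.0, 0.561, 0.828, 0.0]
wrist_force: [0.4, -0.0, -0.4]
finger_gap: 0.0149
grip_force: 0.0
```

>>> {"fn": "jog_arm", "kwargs": {"increments": [[[0, 0, 0, 0, 0, 0, 210], [0, 0, 0, 0, 0, 0, 210]]]}}

```text
clock: 3.25
tcp_pos: [0.5804, 0.0608, 0.2012]
orientation: [-0.0, 0.558, 0.83, 0.0]
wrist_force: [1.1, 0.1, 0.2]
finger_gap: 0.015
grip_force: 0.0
```

```bash
python3 - <<'E'
from h import *
s=env.get_state();print(s['clock'],s['tcp_pos'],s['orientation'],s['finger_gap'])
im,K,Rc,t=cam('wrist'); cv2.imwrite('pics/w1.png',im[:,:,::-1]); np.savez('w1.npz',K=K,Rc=Rc,t=t)
for o in ['blue_filter','yellow_filter','red_filter','pin_box','tally_counter','loading_tray','gate','slot_end']:
    for r in spotter.landmark_of(o,'wrist')[:2]:
        z={'loading_tray':0}.get(o,.004); print(o,np.round(r['uv'],1),round(r['conf'],2),np.round(pix(r['uv'],z,K,Rc,t),4))
E
```

```text
3.25 [0.58036586 0.06082408 0.2011927 ] [-1.77962948e-05  5.57823005e-01  8.29959934e-01  5.73692704e-05] 0.01498858402475088
blue_filter [353.1 245. ] 0.83 [ 0.6601 -0.0007  0.004 ]
yellow_filter [312.7 244.2] 0.96 [ 0.6143 -0.0182  0.004 ]
red_filter [264.8 241.9] 0.82 [ 0.5595 -0.0373  0.004 ]
pin_box [262.2 106.9] 0.78 [0.5042 0.1092 0.004 ]
pin_box [320.   68.7] 0.6 [0.5465 0.167  0.004 ]
tally_counter [374.  113.4] 0.77 [0.6168 0.1481 0.004 ]
gate [318.1 163.3] 0.86 [0.5823 0.0758 0.004 ]
slot_end [322.7  67. ] 0.86 [0.5484 0.1696 0.004 ]
```

View pics/w1.png

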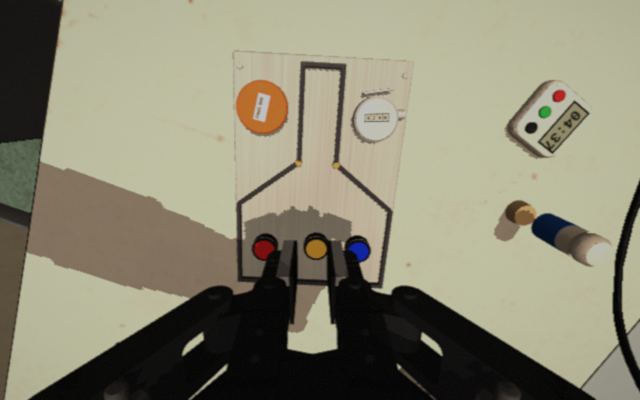

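The wrist view shows pins at about (298,163) and (336,165), the slot end at about (323,67) and far plate corners at (235,52) and (411,62). The cells are at (264,247), (316,245) and (357,248). I'll fit the tray pose from these.

```bash
cat >> h.py <<'E'
HUE={'blue':(108,130),'yellow':(15,35),'red':(174,6)}
def cells(im,K,Rc,t,T,names=HUE):
    """top-face centres in tray frame (mm), T=(x,y,yaw) ; largest blob within funnel"""
    hsv=cv2.cvtColor(im,cv2.COLOR_RGB2HSV); out={}
    for n in names:
        lo,hi=HUE[n]; H,S,V=cv2.split(hsv)
        m=((H>=lo)&(H<=hi)) if lo<hi else ((H>=lo)|(H<=hi))
        m=(m&(S>140)&(V>40)).astype(np.uint8)
        k,l,st,c=cv2.connectedComponentsWithStats(m)
        for i in sorted(range(1,k),key=lambda i:-st[i,4]):
            p=totray(pix(c[i],.019,K,Rc,t),T)
            if st[i,4]>8 and -130<p[0]<125 and abs(p[1])<(90 if p[0]<22 else 22): out[n]=(np.round(p,1),st[i,4],np.round(c[i],1)); break
    return out
def totray(p,T):
    c,s=np.cos(T[2]),np.sin(T[2]); d=np.array(p[:2])-T[:2]
    return 1e3*np.array([c*d[0]+s*d[1],-s*d[0]+c*d[1]])
def toworld(p,T):
    c,s=np.cos(T[2]),np.sin(T[2]); x,y=np.array(p[:2])/1e3
    return np.array([T[0]+c*x-s*y,T[1]+s*x+c*y])
E
python3 - <<'E'
from h import *
from scipy.optimize import least_squares
im=cv2.imread('pics/w1.png')[:,:,::-1].copy(); f=np.load('w1.npz'); K,Rc,t=f['K'],f['Rc'],f['t']
hsv=cv2.cvtColor(im,cv2.COLOR_RGB2HSV)
def pin(u,v):
    w=hsv[v-6:v+7,u-6:u+7]; m=(w[...,1]>120)&(w[...,2]>100)&(w[...,0]<30)
    y,x=np.nonzero(m); print(len(x)); return x.mean()+u-6,y.mean()+v-6
P=[(pin(298,163),(22,19,11)),(pin(336,165),(22,-19,11)),((235,52),(132,92,4)),((411,62),(132,-92,4)),((318.1,163.3),(22,0,4)),((322.7,67),(120,0,4))]
def res(T): return np.ravel([proj(np.r_[toworld(q,T),q[2]/1e3],K,Rc,t)-np.array(uv) for uv,q in P])
r=least_squares(res,[.59,.055,1.93],loss='soft_l1',x_scale=[.01,.01,.02]); T=r.x
print(T,np.rad2deg(T[2])); print(np.round(res(T).reshape(-1,2),1))
np.save('T.npy',T)
for n,v in cells(im,K,Rc,t,T).items(): print(n,v)
for a in [(-125,85),(-125,-85),(-30,85),(-30,-85)]: print(np.round(proj(np.r_[toworld(a,T),.011],K,Rc,t)))
E
python3 - <<'E'
import cv2; im=cv2.imread('pics/w1.png'); cv2.imwrite('pics/w1c.png',cv2.resize(im[40:300,220:430],(646,600),fx=0,fy=0,interpolation=cv2.INTER_CUBIC)[:600])
E
```

```text
30
33
[0.58910207 0.05487061 1.90899205] 109.3771873243113
[[ 2.4  0.6]
 [-1.1  0.3]
 [-2.4 -0.9]
 [ 2.9 -1.1]
 [-0.5  0. ]
 [ 0.2  1.8]]
blue (array([-75.1, -53.8]), np.int32(274), array([359.3, 250.2]))
yellow (array([-75.6,  -2.9]), np.int32(352), array([315.7, 248.6]))
red (array([-79. ,  58.4]), np.int32(309), array([263. , 248.9]))
[242. 279.]
[380. 285.]
[241. 206.]
[389. 213.]
```

View pics/w1c.png

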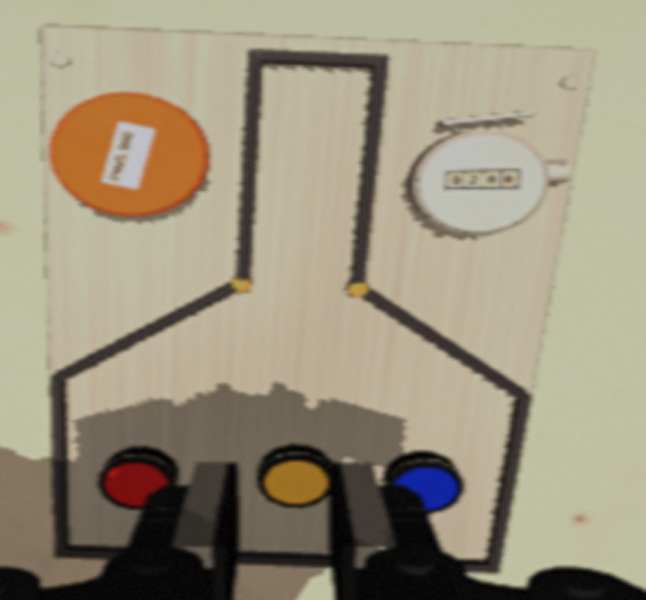

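```bash
python3 - <<'E'
from h import *
from scipy.optimize import least_squares
im=cv2.imread('pics/w1.png')[:,:,::-1].copy(); f=np.load('w1.npz'); K,Rc,t=f['K'],f['Rc'],f['t']
P=[((298.3,163.2),(22,21,11)),((336.2,165.2),(22,-21,11)),((233,51),(132,92,4)),((414,62),(132,-92,4)),((318.1,163.3),(22,0,4)),((322.7,68),(120,0,4)),
((241.5,277),(-125,85,11)),((378,282),(-125,-85,11)),((241,205),(-30,85,11)),((388,211),(-30,-85,11))]
def res(T): return np.ravel([proj(np.r_[toworld(q,T),q[2]/1e3],K,Rc,t)-np.array(uv) for uv,q in P])
r=least_squares(res,[.59,.055,1.93],loss='soft_l1',x_scale=[.01,.01,.02]); T=r.x
print(T,np.rad2deg(T[2])); print(np.round(res(T).reshape(-1,2),1).tolist())
np.save('T.npy',T)
for n,v in cells(im,K,Rc,t,T).items(): print(n,v)
for n in['scene','side']:
    im,K,Rc,t=cam(n)
    for k,v in cells(im,K,Rc,t,T).items(): print(n,k,v)
    for q in [(132,92,4),(132,-92,4),(22,21,11),(22,-21,11)]: print(np.round(proj(np.r_[toworld(q,T),q[2]/1e3],K,Rc,t),1))
for p in [(-100,-54),(-100,-3),(-100,58),(22,0),(105,0)]: print(p,toworld(p,T),np.linalg.norm(toworld(p,T)))
E
```

```text
[0.5884749  0.05514475 1.9039973 ] 109.09100933261755
[[-0.0, -0.2], [0.3, -0.1], [-0.3, -0.9], [0.0, -1.1], [-0.8, -0.4], [0.3, 0.3], [-0.1, 1.1], [0.7, 2.7], [-0.7, 0.0], [0.5, 1.7]]
blue (array([-75.3, -54.6]), np.int32(274), array([359.3, 250.2]))
yellow (array([-76. ,  -3.8]), np.int32(352), array([315.7, 248.6]))
red (array([-79.8,  57.5]), np.int32(309), array([263. , 248.9]))
scene blue (array([-78.6, -51.4]), np.int32(48), array([335. , 180.2]))
scene yellow (array([-76.9,  -2.5]), np.int32(53), array([328.7, 192.1]))
scene red (array([-81.3,  57.3]), np.int32(54), array([322.9, 208. ]))
[242.9 201.2]
[270.5 157.9]
[291.1 191.3]
[296.7 181. ]
side blue (array([-77.5, -53.5]), np.int32(42), array([278.6, 209.6]))
side yellow (array([-77.7,  -3.6]), np.int32(41), array([297., 206.]))
side red (array([-82.4,  57.2]), np.int32(39), array([318.2, 200.9]))
[364.1 250.8]
[289.4 268.1]
[319.3 228.1]
[303.3 231.4]
(-100, -54) [ 0.67221187 -0.02169352] 0.6725618286852132
(-100, -3) [ 0.62401686 -0.03837407] 0.6251956602131634
(-100, 58) [ 0.56637185 -0.05832532] 0.5693671151041221
(22, 0) [0.58127937 0.07593475] 0.5862182107318862
(105, 0) [0.55413259 0.15436977] 0.5752329564108689
```

```bash
cat >> h.py <<'E'
T=np.load('T.npy')
def here():
    s=env.get_state(); Rt=q2R(s['orientation']); return np.array(s['tcp_pos']),Rt,s
def plan(wps):
    """wps: (x_mm,y_mm,phi_deg,z_m) in tray; print turn (applied first) then shift after turn, in units"""
    p,Rt,s=here(); print('t',round(s['clock'],2),'tray',np.round(totray(p,T),1),'phi',round(np.rad2deg(np.arctan2(Rt[1,0],Rt[0,0])-T[2]),2),'z',round(p[2],4),'tilt',np.round(Rt[2,:2],4),'F',np.round(s['wrist_force'],1))
    for w in wps:
        a=T[2]+np.deg2rad(w[2]); e=np.array([np.cos(a),np.sin(a),0]); Rn=np.c_[e,np.cross([0,0,-1],e),[0,0,-1]]
        q=np.r_[toworld(w,T),w[3]]
        print(w,'turn',np.round(R.from_matrix(Rt.T@Rn).as_rotvec()/np.pi,4),'shift',np.round(Rn.T@(q-p)/.25,4)); p,Rt=q,Rn
def look(n='wrist',save=None,names=HUE):
    im,K,Rc,t=cam(n)
    if save: cv2.imwrite(f'pics/{save}.png',im[:,:,::-1])
    print(n,cells(im,K,Rc,t,T,names))
E
python3 -c "
from h import *
u=np.array([.779,.627]);b=np.array([-76.5,-53.5]);s=b-32*u;e=np.array([-12,0])-24*u
plan([(*s,38.8,.06),(*s,38.8,.014),(*e,38.8,.014)])"
```

```text
t 3.8 tray [8.  5.8] phi 2.94 z 0.2012 tilt [0.0001 0.    ] F [0.5 0.1 0.1]
(np.float64(-101.428), np.float64(-73.564), 38.8, 0.06) turn [ 0.     -0.     -0.1992] shift [-0.5402 -0.0269  0.5647]
(np.float64(-101.428), np.float64(-73.564), 38.8, 0.014) turn [0. 0. 0.] shift [0.    0.    0.184]
(np.float64(-30.696), np.float64(-15.048), 38.8, 0.014) turn [0. 0. 0.] shift [ 0.3672 -0.0051  0.    ]
```

>>> {"fn": "jog_arm", "kwargs": {"increments": [[[0, 0, 0, 0, 0, -0.0398, 210], [0, 0, 0, 0, 0, -0.0398, 210], [0, 0, 0, 0, 0, -0.0398, 210], [0, 0, 0, 0, 0, -0.0398, 210], [0, 0, 0, 0, 0, -0.04, 210], [-0.09, -0.0045, 0.0941, 0, 0, 0, 210], [-0.09, -0.0045, 0.0941, 0, 0, 0, 210], [-0.09, -0.0045, 0.0941, 0, 0, 0, 210], [-0.09, -0.0045, 0.0941, 0, 0, 0, 210], [-0.09, -0.0045, 0.0941, 0, 0, 0, 210], [-0.09, -0.0045, 0.0941, 0, 0, 0, 210], [0, 0, 0.05, 0, 0, 0, 210], [0, 0, 0.05, 0, 0, 0, 210], [0, 0, 0.04, 0, 0, 0, 210], [0, 0, 0, 0, 0, 0, 210]]]}}

```text
clock: 5.3
tcp_pos: [0.6895, -0.0159, 0.0238]
orientation: [-0.001, 0.276, 0.961, -0.0]
wrist_force: [0.6, -0.7, -0.5]
finger_gap: 0.0153
grip_force: 0.0
```

```bash
python3 - <<'E'
from h import *
look('wrist','w2')
plan([(-101.4,-73.6,38.8,.014),(-30.7,-15,38.8,.014)])
im=cv2.imread('pics/w2.png')
E
```

```text
wrist {'blue': (array([-77. , -53.2]), np.int32(1802), array([308.8, 199.7])), 'yellow': (array([-76.1,  -3.5]), np.int32(2151), array([228.2, 135.4])), 'red': (array([-80.6,  57.3]), np.int32(2703), array([108.3,  55.5]))}
t 5.35 tray [-100.5  -72.9] phi 38.83 z 0.0249 tilt [ 0.0011 -0.0003] F [0.6 0.5 0.6]
(-101.4, -73.6, 38.8, 0.014) turn [-0.0001 -0.0003  0.0002] shift [-0.0047 -0.0002  0.0437]
(-30.7, -15, 38.8, 0.014) turn [0. 0. 0.] shift [ 0.3673 -0.0055  0.    ]
```

View pics/w2.png

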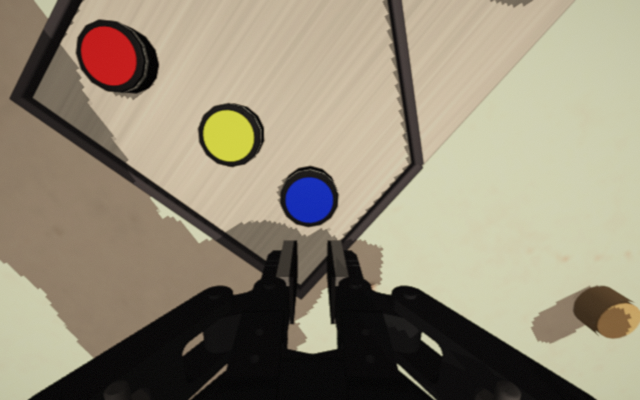

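>>> {"fn": "jog_arm", "kwargs": {"increments": [[[-0.004, 0, 0.0437, 0, 0, 0, 210], [0.022, 0, 0, 0, 0, 0, 210], [0.022, 0, 0, 0, 0, 0, 210], [0.022, 0, 0, 0, 0, 0, 210], [0.022, 0, 0, 0, 0, 0, 210], [0.022, 0, 0, 0, 0, 0, 210], [0.022, 0, 0, 0, 0, 0, 210], [0.022, 0, 0, 0, 0, 0, 210], [0.022, 0, 0, 0, 0, 0, 210], [0.022, 0, 0, 0, 0, 0, 210], [0.022, 0, 0, 0, 0, 0, 210], [0.022, 0, 0, 0, 0, 0, 210], [0.022, 0, 0, 0, 0, 0, 210], [0.022, 0, 0, 0, 0, 0, 210], [0.022, 0, 0, 0, 0, 0, 210], [0.022, 0, 0, 0, 0, 0, 210], [0.016, 0, 0, 0, 0, 0, 210], [0.011, 0, 0, 0, 0, 0, 210], [0.007, 0, 0, 0, 0, 0, 210], [0.003, 0, 0, 0, 0, 0, 210]]]}}

```text
clock: 7.35
tcp_pos: [0.6142, 0.0317, 0.0141]
orientation: [0.0, 0.277, 0.961, 0.0]
wrist_force: [-0.8, 0.4, 0.3]
finger_gap: 0.0153
grip_force: 0.1
```

```bash
python3 - <<'E'
from h import *
look('wrist','w3'); look('scene')
plan([(-45,0,0,.014),(-20,0,0,.014)])
E
```

```text
wrist {'blue': (array([-10.7,  -2.2]), np.int32(1941), array([311.9, 216.4])), 'yellow': (array([22.3, 21.8]), np.int32(164), array([316.3, 129.7])), 'red': (array([-80.8,  56.8]), np.int32(1767), array([130.5, 249.9]))}
scene {'blue': (array([-12.8,  -0.7]), np.int32(54), array([305.9, 186.9])), 'yellow': (array([-77. ,  -2.8]), np.int32(54), array([328.8, 192. ])), 'red': (array([-81.6,  57.4]), np.int32(53), array([323. , 208.1]))}
t 7.45 tray [-30.7 -16.7] phi 38.78 z 0.0141 tilt [-0.      0.0001] F [-0.5  0.2 -1. ]
(-45, 0, 0, 0.014) turn [ 0.     -0.      0.2154] shift [-0.0571 -0.0667  0.0005]
(-20, 0, 0, 0.014) turn [0. 0. 0.] shift [ 0.1 -0.   0. ]
```

>>> {"fn": "jog_arm", "kwargs": {"increments": [[[-0.03, 0, 0, 0, 0, 0, 210], [-0.03, 0, 0, 0, 0, 0, 210], [0, 0, 0, 0, 0, 0.0431, 210], [0, 0, 0, 0, 0, 0.0431, 210], [0, 0, 0, 0, 0, 0.0431, 210], [0, 0, 0, 0, 0, 0.0431, 210], [0, 0, 0, 0, 0, 0.043, 210], [0, -0.052, 0, 0, 0, 0, 210], [0, -0.052, 0, 0, 0, 0, 210], [0, 0, 0, 0, 0, 0, 210], [0, 0, 0, 0, 0, 0, 210]]]}}

```text
clock: 8.55
tcp_pos: [0.6033, 0.0147, 0.0143]
orientation: [0.0, 0.58, 0.814, 0.0]
wrist_force: [0.5, -0.8, 0.6]
finger_gap: 0.015
grip_force: 0.0
```

```bash
python3 - <<'E'
from h import *
look('wrist','w4')
plan([(-43,0,0,.014),(71,0,0,.014)])
im=cv2.imread('pics/w4.png')
E
```

```text
wrist {'blue': (array([-10.6,  -2.2]), np.int32(2033), array([314. , 201.8])), 'yellow': (array([-76.8,  -2.7]), np.int32(1270), array([314.7, 319.4])), 'red': (array([-88.8,  60.9]), np.int32(92), array([198.4, 337.9]))}
t 8.6 tray [-43.   -1.1] phi -0.01 z 0.0144 tilt [-0.0004  0.0013] F [-0.3  0.6 -0.4]
(-43, 0, 0, 0.014) turn [ 0.0004  0.0001 -0.0001] shift [ 0.0002 -0.0044  0.0014]
(71, 0, 0, 0.014) turn [0. 0. 0.] shift [ 0.456 -0.     0.   ]
```

View pics/w4.png

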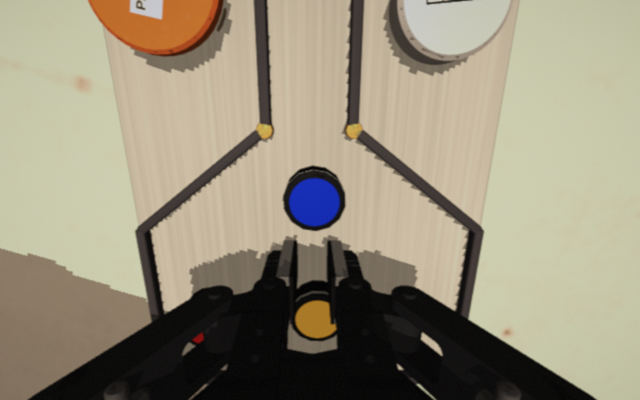

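Blue is at (314,202), with the pins at (264.5,130) and (353.5,130). I'll check the tray centre line from this near view.

```bash
python3 - <<'E'
from h import *
im,K,Rc,t=cam('wrist')
for uv in [(264.5,130.5),(353.5,130.5)]: print(totray(pix(uv,.011,K,Rc,t),T))
for a,z in [((60,18),.011),((60,-18),.011)]: print(proj(np.r_[toworld(a,T),z],K,Rc,t))
for u in [(268,50),(350,50)]: print(totray(pix(u,.011,K,Rc,t),T))
E
```

```text
[21.71768427 20.65008742]
[ 21.73435403 -20.8765087 ]
[266.67417999  39.5953183 ]
[350.4030621  39.6629907]
[55.92619511 17.59908535]
[ 55.95091193 -17.97649417]
```

>>> {"fn": "jog_arm", "kwargs": {"increments": [[[0.016, -0.0044, 0.0014, 0, 0, 0, 210], [0.024, 0, 0, 0, 0, 0, 210], [0.024, 0, 0, 0, 0, 0, 210], [0.024, 0, 0, 0, 0, 0, 210], [0.024, 0, 0, 0, 0, 0, 210], [0.024, 0, 0, 0, 0, 0, 210], [0.024, 0, 0, 0, 0, 0, 210], [0.024, 0, 0, 0, 0, 0, 210], [0.024, 0, 0, 0, 0, 0, 210], [0.024, 0, 0, 0, 0, 0, 210], [0.024, 0, 0, 0, 0, 0, 210], [0.024, 0, 0, 0, 0, 0, 210], [0.024, 0, 0, 0, 0, 0, 210], [0.024, 0, 0, 0, 0, 0, 210], [0.024, 0, 0, 0, 0, 0, 210], [0.024, 0, 0, 0, 0, 0, 210], [0.024, 0, 0, 0, 0, 0, 210], [0.02, 0, 0, 0, 0, 0, 210], [0.014, 0, 0, 0, 0, 0, 210], [0.008, 0, 0, 0, 0, 0, 210]]]}}

```text
clock: 10.65
tcp_pos: [0.5651, 0.1195, 0.0138]
orientation: [-0.0, 0.58, 0.815, 0.0]
wrist_force: [-0.7, 0.3, 0.3]
finger_gap: 0.0151
grip_force: 0.1
```

```bash
python3 - <<'E'
from h import *
look('wrist','w5',['blue']); look('scene');look('side')
# next: behind yellow (-76.5,-3): diagonal not needed
plan([(71,0,0,.06),(-110,-3,0,.06),(-110,-3,0,.014)])
E
```

```text
wrist {'blue': (array([93.7,  0.7]), np.int32(1955), array([311.9, 216.5]))}
scene {'blue': (array([93.7,  5.8]), np.int32(27), array([268.7, 179.3])), 'yellow': (array([-77.3,  -2.3]), np.int32(51), array([328.8, 192.2])), 'red': (array([-81.5,  57.1]), np.int32(53), array([323., 208.]))}
side {'blue': (array([92.8,  1. ]), np.int32(61), array([322.1, 243.9])), 'yellow': (array([-79.5,  -4.8]), np.int32(33), array([296.3, 205.7]))}
t 10.8 tray [68.2  1. ] phi 0.02 z 0.0138 tilt [0.     0.0001] F [-0.6  0.7  0.8]
(71, 0, 0, 0.06) turn [ 0.     -0.      0.0001] shift [ 0.0112  0.0041 -0.1848]
(-110, -3, 0, 0.06) turn [0. 0. 0.] shift [-0.724  0.012  0.   ]
(-110, -3, 0, 0.014) turn [0. 0. 0.] shift [0.    0.    0.184]
```

>>> {"fn": "jog_arm", "kwargs": {"increments": [[[-0.02, 0, 0, 0, 0, 0, 210], [0, 0, -0.06, 0, 0, 0, 210], [0, 0, -0.06, 0, 0, 0, 210], [0, 0, -0.06, 0, 0, 0, 210], [-0.114, 0.0025, 0, 0, 0, 0, 210], [-0.114, 0.0025, 0, 0, 0, 0, 210], [-0.114, 0.0025, 0, 0, 0, 0, 210], [-0.114, 0.0025, 0, 0, 0, 0, 210], [-0.114, 0.003, 0, 0, 0, 0, 210], [-0.114, 0.003, 0, 0, 0, 0, 210], [0, 0, 0, 0, 0, 0, 210], [0, 0, 0.06, 0, 0, 0, 210], [0, 0, 0.06, 0, 0, 0, 210], [0, 0, 0.03, 0, 0, 0, 210], [0, 0, 0.029, 0, 0, 0, 210], [0, 0, 0, 0, 0, 0, 210], [0, 0, 0, 0, 0, 0, 210]]]}}

```text
clock: 12.5
tcp_pos: [0.6267, -0.0457, 0.0143]
orientation: [0.0, 0.58, 0.815, 0.0]
wrist_force: [0.5, -0.5, 0.6]
finger_gap: 0.015
grip_force: 0.0
```

```bash
python3 - <<'E'
from h import *
look('wrist','w6')
plan([(-108,-3,0,.014),(-40,0,0,.014),(39,0,0,.014)])
E
```

```text
wrist {'yellow': (array([-76. ,  -3.8]), np.int32(2032), array([312.5, 203. ])), 'red': (array([-80.5,  56.9]), np.int32(2013), array([185.3, 211.8]))}
t 12.55 tray [-107.9   -3.4] phi 0.03 z 0.0146 tilt [-0.0004  0.0009] F [ 1.  -1.   0.3]
(-108, -3, 0, 0.014) turn [0.0003 0.0001 0.0002] shift [-0.0002 -0.0017  0.0024]
(-40, 0, 0, 0.014) turn [0. 0. 0.] shift [ 0.272 -0.012  0.   ]
(39, 0, 0, 0.014) turn [0. 0. 0.] shift [ 0.316 -0.     0.   ]
```

>>> {"fn": "jog_arm", "kwargs": {"increments": [[[0.022, 0, 0.001, 0, 0, 0, 210], [0.022, -0.001, 0, 0, 0, 0, 210], [0.022, -0.001, 0, 0, 0, 0, 210], [0.022, -0.001, 0, 0, 0, 0, 210], [0.022, -0.001, 0, 0, 0, 0, 210], [0.022, -0.001, 0, 0, 0, 0, 210], [0.022, -0.001, 0, 0, 0, 0, 210], [0.022, -0.001, 0, 0, 0, 0, 210], [0.022, -0.001, 0, 0, 0, 0, 210], [0.022, -0.001, 0, 0, 0, 0, 210], [0.022, -0.001, 0, 0, 0, 0, 210], [0.022, -0.001, 0, 0, 0, 0, 210], [0.022, -0.001, 0, 0, 0, 0, 210], [0.022, -0.001, 0, 0, 0, 0, 210], [0.016, 0, 0, 0, 0, 0, 210], [0.01, 0, 0, 0, 0, 0, 210], [0, 0, 0, 0, 0, 0, 210]]]}}

```text
clock: 14.25
tcp_pos: [0.596, 0.0324, 0.0137]
orientation: [-0.0, 0.58, 0.815, 0.0]
wrist_force: [0.1, 0.5, -0.5]
finger_gap: 0.0152
grip_force: 0.0
```

```bash
python3 - <<'E'
from h import *
look('wrist','w7',['yellow','blue']); look('scene')
plan([(39,0,0,.014)])
E
```

```text
wrist {'yellow': (array([ 1.5, -0. ]), np.int32(1988), array([311.9, 216. ])), 'blue': (array([87.8,  0.8]), np.int32(1213), array([310.1,  10.8]))}
scene {'blue': (array([92.3,  1.8]), np.int32(47), array([269.8, 178.4])), 'yellow': (array([3.3, 3.1]), np.int32(39), array([299.9, 186.4])), 'red': (array([-81.5,  57.1]), np.int32(53), array([323., 208.]))}
t 14.35 tray [-24.3   0.3] phi 0.02 z 0.0137 tilt [ 0.0002 -0.    ] F [-0.1  0.4  0.2]
(39, 0, 0, 0.014) turn [-0.     -0.0001  0.0001] shift [ 0.2532  0.0013 -0.0012]
```

>>> {"fn": "jog_arm", "kwargs": {"increments": [[[0.022, 0.001, 0, 0, 0, 0, 210], [0.022, 0, 0, 0, 0, 0, 210], [0.022, 0, 0, 0, 0, 0, 210], [0.022, 0, 0, 0, 0, 0, 210], [0.022, 0, 0, 0, 0, 0, 210], [0.022, 0, 0, 0, 0, 0, 210], [0.022, 0, 0, 0, 0, 0, 210], [0.022, 0, 0, 0, 0, 0, 210], [0.022, 0, 0, 0, 0, 0, 210], [0.022, 0, 0, 0, 0, 0, 210], [0.016, 0, 0, 0, 0, 0, 210], [0.01, 0, 0, 0, 0, 0, 210], [0, 0, 0, 0, 0, 0, 210]]]}}

```text
clock: 15.65
tcp_pos: [0.5762, 0.0906, 0.0138]
orientation: [-0.0, 0.58, 0.815, 0.0]
wrist_force: [0.1, 0.7, 0.6]
finger_gap: 0.0157
grip_force: 0.0
```

```bash
python3 - <<'E'
from h import *
look('wrist','w8',['yellow','blue']); look('scene')
r=np.array([-80.5,57]); u=np.array([-12,0])-r; a=np.rad2deg(np.arctan2(u[1],u[0])); u/=np.hypot(*u); s=r-33*u; e=np.array([-12,0])-25.5*u
print(a,s,e)
plan([(37,0,0,.06),(*s,a,.06),(*s,a,.014),(*e,a,.014)])
E
```

```text
wrist {'yellow': (array([63.1, -0.3]), np.int32(1984), array([311.8, 215.7])), 'blue': (array([94.2,  0.7]), np.int32(2331), array([309.6, 150.5]))}
scene {'blue': (array([92. ,  1.7]), np.int32(48), array([269.9, 178.4])), 'yellow': (array([62.9,  5. ]), np.int32(36), array([279.2, 181.7])), 'red': (array([-81.5,  57.1]), np.int32(53), array([323., 208.]))}
-39.764410338201564 [-105.86647247   78.1078676 ] [-31.60136509  16.31062496]
t 15.75 tray [37.1 -0. ] phi 0.01 z 0.0138 tilt [-0.      0.0002] F [ 0.2 -0.4  0.4]
(37, 0, 0, 0.06) turn [0.0001 0.     0.0001] shift [-3.000e-04 -1.000e-04 -1.847e-01]
(np.float64(-105.86647246641873), np.float64(78.10786759979369), np.float64(-39.764410338201564), 0.06) turn [0.     0.     0.2209] shift [-0.6391  0.1254  0.    ]
(np.float64(-105.86647246641873), np.float64(78.10786759979369), np.float64(-39.764410338201564), 0.014) turn [0. 0. 0.] shift [0.    0.    0.184]
(np.float64(-31.601365087687203), np.float64(16.310624963476943), np.float64(-39.764410338201564), 0.014) turn [0. 0. 0.] shift [0.3865 0.     0.    ]
```

>>> {"fn": "jog_arm", "kwargs": {"increments": [[[-0.02, 0, 0, 0, 0, 0, 210], [0, 0, -0.062, 0, 0, 0, 210], [0, 0, -0.062, 0, 0, 0, 210], [0, 0, -0.061, 0, 0, 0, 210], [0, 0, 0, 0, 0, 0.0442, 210], [0, 0, 0, 0, 0, 0.0442, 210], [0, 0, 0, 0, 0, 0.0442, 210], [0, 0, 0, 0, 0, 0.0442, 210], [0, 0, 0, 0, 0, 0.0442, 210], [-0.1247, 0.0225, 0, 0, 0, 0, 210], [-0.1247, 0.0225, 0, 0, 0, 0, 210], [-0.1247, 0.0225, 0, 0, 0, 0, 210], [-0.1247, 0.0225, 0, 0, 0, 0, 210], [-0.1247, 0.0225, 0, 0, 0, 0, 210], [0, 0, 0, 0, 0, 0, 210], [0, 0, 0.06, 0, 0, 0, 210], [0, 0, 0.06, 0, 0, 0, 210], [0, 0, 0.03, 0, 0, 0, 210], [0, 0, 0.03, 0, 0, 0, 210], [0, 0, 0, 0, 0, 0, 210]]]}}

```text
clock: 17.75
tcp_pos: [0.5486, -0.0699, 0.0141]
orientation: [-0.001, 0.822, 0.569, -0.0]
wrist_force: [0.2, 0.5, 0.4]
finger_gap: 0.0152
grip_force: 0.0
```

```bash
python3 - <<'E'
from h import *
look('wrist','w9',['red'])
plan([(-105.9,78.1,-39.76,.014),(-31.6,16.3,-39.76,.014)])
E
```

```text
wrist {'red': (array([-80.5,  56.5]), np.int32(2070), array([315.9, 200.4]))}
t 17.8 tray [-105.4   78.2] phi -39.75 z 0.0148 tilt [ 0.0001 -0.0007] F [-0.2  0.3  0.5]
(-105.9, 78.1, -39.76, 0.014) turn [-0.0002 -0.      0.0001] shift [-0.0014  0.0016  0.0031]
(-31.6, 16.3, -39.76, 0.014) turn [0. 0. 0.] shift [ 3.866e-01 -1.000e-04  0.000e+00]
```

>>> {"fn": "jog_arm", "kwargs": {"increments": [[[0.02, 0.0016, 0.002, 0, 0, 0, 210], [0.022, 0, 0, 0, 0, 0, 210], [0.022, 0, 0, 0, 0, 0, 210], [0.022, 0, 0, 0, 0, 0, 210], [0.022, 0, 0, 0, 0, 0, 210], [0.022, 0, 0, 0, 0, 0, 210], [0.022, 0, 0, 0, 0, 0, 210], [0.022, 0, 0, 0, 0, 0, 210], [0.022, 0, 0, 0, 0, 0, 210], [0.022, 0, 0, 0, 0, 0, 210], [0.022, 0, 0, 0, 0, 0, 210], [0.022, 0, 0, 0, 0, 0, 210], [0.022, 0, 0, 0, 0, 0, 210], [0.022, 0, 0, 0, 0, 0, 210], [0.022, 0, 0, 0, 0, 0, 210], [0.022, 0, 0, 0, 0, 0, 210], [0.022, 0, 0, 0, 0, 0, 210], [0.016, 0, 0, 0, 0, 0, 210], [0.007, 0, 0, 0, 0, 0, 210], [0, 0, 0, 0, 0, 0, 210]]]}}

```text
clock: 19.8
tcp_pos: [0.5845, 0.0222, 0.0145]
orientation: [-0.0, 0.822, 0.569, 0.0]
wrist_force: [0.2, -0.9, 0.4]
finger_gap: 0.0152
grip_force: 0.0
```

```bash
python3 - <<'E'
from h import *
look('wrist','w10',['red']); look('scene')
p=totray(here()[0],T); u=np.array([np.cos(np.deg2rad(39.76)),-np.sin(np.deg2rad(39.76))])
plan([(*(p-15*u),-39.76,.014),(*(p-15*u),0,.014),(-45,0,0,.014)])
E
```

```text
wrist {'red': (array([-9.9, -1.2]), np.int32(1965), array([311.9, 215.5]))}
scene {'blue': (array([92.1,  2. ]), np.int32(47), array([269.8, 178.5])), 'yellow': (array([61.9,  1.2]), np.int32(55), array([280.1, 180.8]))}
t 19.9 tray [-30.   14.7] phi -39.77 z 0.0145 tilt [ 0.0001 -0.0001] F [0.5 0.5 0.6]
(np.float64(-41.55869937662097), np.float64(24.309156681959358), -39.76, 0.014) turn [-0. -0. -0.] shift [-0.06   -0.      0.0019]
(np.float64(-41.55869937662097), np.float64(24.309156681959358), 0, 0.014) turn [ 0.      0.     -0.2209] shift [0. 0. 0.]
(-45, 0, 0, 0.014) turn [0. 0. 0.] shift [-0.0138  0.0972  0.    ]
```

>>> {"fn": "jog_arm", "kwargs": {"increments": [[[-0.03, 0, 0, 0, 0, 0, 210], [-0.03, 0, 0, 0, 0, 0, 210], [0, 0, 0, 0, 0, -0.0442, 210], [0, 0, 0, 0, 0, -0.0442, 210], [0, 0, 0, 0, 0, -0.0442, 210], [0, 0, 0, 0, 0, -0.0442, 210], [0, 0, 0, 0, 0, -0.0442, 210], [-0.007, 0.0486, 0, 0, 0, 0, 210], [-0.007, 0.0486, 0, 0, 0, 0, 210], [0, 0, 0, 0, 0, 0, 210], [0, 0, 0, 0, 0, 0, 210], [0, 0, 0, 0, 0, 0, 210]]]}}

```text
clock: 21.1
tcp_pos: [0.6023, 0.0122, 0.0143]
orientation: [-0.0, 0.58, 0.814, -0.0]
wrist_force: [-0.2, 0.3, -0.5]
finger_gap: 0.0149
grip_force: 0.0
```

```bash
python3 - <<'E'
from h import *
look('wrist','w11',['red'])
plan([(-45,0,0,.014),(7,0,0,.014)])
E
```

```text
wrist {'red': (array([-9.8, -1.3]), np.int32(2100), array([315.9, 196. ]))}
t 21.15 tray [-45.    0.9] phi -0.01 z 0.0144 tilt [ 0.0004 -0.0008] F [-1.5  0.9 -0.2]
(-45, 0, 0, 0.014) turn [-0.0003 -0.0001 -0.    ] shift [0.0001 0.0036 0.0014]
(7, 0, 0, 0.014) turn [0. 0. 0.] shift [ 0.208 -0.     0.   ]
```

>>> {"fn": "jog_arm", "kwargs": {"increments": [[[0.022, 0.0025, 0.001, 0, 0, 0, 210], [0.022, 0, 0, 0, 0, 0, 210], [0.022, 0, 0, 0, 0, 0, 210], [0.022, 0, 0, 0, 0, 0, 210], [0.022, 0, 0, 0, 0, 0, 210], [0.022, 0, 0, 0, 0, 0, 210], [0.022, 0, 0, 0, 0, 0, 210], [0.022, 0, 0, 0, 0, 0, 210], [0.016, 0, 0, 0, 0, 0, 210], [0.01, 0, 0, 0, 0, 0, 210], [0, 0, 0, 0, 0, 0, 210], [0, 0, 0, 0, 0, 0, 210]]]}}

```text
clock: 22.35
tcp_pos: [0.5874, 0.0605, 0.0143]
orientation: [0.0, 0.58, 0.815, 0.0]
wrist_force: [0.1, 0.6, -0.7]
finger_gap: 0.0152
grip_force: 0.0
```

```bash
python3 - <<'E'
from h import *
look('wrist','w12')
plan([(18,0,0,.014)])
E
```

```text
wrist {'blue': (array([94.5,  0.8]), np.int32(2836), array([307.6,  72.7])), 'yellow': (array([63.3, -0.2]), np.int32(2354), array([310.1, 147.5])), 'red': (array([31.5, -1. ]), np.int32(1989), array([311.7, 214.4]))}
t 22.4 tray [ 5.3 -0.7] phi 0.0 z 0.0143 tilt [0.     0.0001] F [ 0.2  0.1 -1.2]
(18, 0, 0, 0.014) turn [ 0. -0.  0.] shift [ 0.0508 -0.0028  0.0011]
```

>>> {"fn": "jog_arm", "kwargs": {"increments": [[[0.01, -0.0015, 0, 0, 0, 0, 210], [0.01, 0, 0, 0, 0, 0, 210], [0.01, 0, 0, 0, 0, 0, 210], [0.008, 0, 0, 0, 0, 0, 210], [0.004, 0, 0, 0, 0, 0, 210], [0.002, 0, 0, 0, 0, 0, 210], [0, 0, 0, 0, 0, 0, 210], [0, 0, 0, 0, 0, 0, 210]]]}}

```text
clock: 23.2
tcp_pos: [0.5834, 0.0708, 0.0143]
orientation: [-0.0, 0.58, 0.815, 0.0]
wrist_force: [0.2, 0.5, -0.2]
finger_gap: 0.0153
grip_force: 0.1
```

```bash
python3 - <<'E'
from h import *
look('wrist','w13')
im,K,Rc,t=cam('wrist'); print('end wall top inner',proj(np.r_[toworld((120,0),T),.011],K,Rc,t))
plan([(18,0,0,.014)])
E
```

```text
wrist {'blue': (array([102.1,   1. ]), np.int32(2762), array([308.1,  81.7])), 'yellow': (array([71.9, -0. ]), np.int32(2319), array([310.6, 153.3])), 'red': (array([41.7, -0.6]), np.int32(1983), array([311.8, 216.2]))}
end wall top inner [310.59866903  38.36918109]
t 23.3 tray [16.5 -0.2] phi 0.01 z 0.0142 tilt [0.0002 0.    ] F [-0.7  0.2 -0.6]
(18, 0, 0, 0.014) turn [ 0.     -0.0001  0.    ] shift [ 0.0062 -0.001   0.001 ]
```

View pics/w13.png

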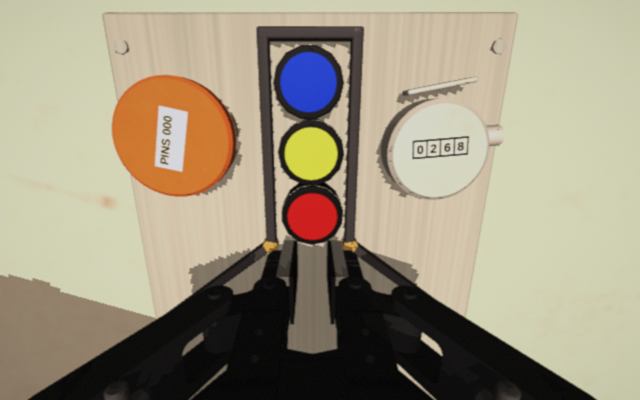

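The row is together, with about 3 mm left to the closed end. I'll nudge it gently.

>>> {"fn": "jog_arm", "kwargs": {"increments": [[[0.003, 0, 0, 0, 0, 0, 210], [0.003, 0, 0, 0, 0, 0, 210], [0.002, 0, 0, 0, 0, 0, 210], [0, 0, 0, 0, 0, 0, 210], [0, 0, 0, 0, 0, 0, 210]]]}}

```text
clock: 23.8
tcp_pos: [0.5827, 0.0727, 0.0143]
orientation: [-0.0, 0.58, 0.815, 0.0]
wrist_force: [0.4, -0.2, 0.3]
finger_gap: 0.015
grip_force: 0.2
```

```bash
python3 - <<'E'
from h import *
look('wrist','w14'); plan([])
E
```

```text
wrist {'blue': (array([103.9,   1.1]), np.int32(2761), array([308. ,  81.9])), 'yellow': (array([73.7, -0. ]), np.int32(2321), array([310.5, 153.5])), 'red': (array([43.5, -0.6]), np.int32(1980), array([311.8, 216.4]))}
t 23.85 tray [18.5 -0.3] phi 0.01 z 0.0143 tilt [0.0001 0.0001] F [-0.1 -0.5  0.5]
```

>>> {"fn": "jog_arm", "kwargs": {"increments": [[[0.0015, 0, 0, 0, 0, 0, 210], [0.0015, 0, 0, 0, 0, 0, 210], [0, 0, 0, 0, 0, 0, 210]]]}}

```text
clock: 24.15
tcp_pos: [0.5824, 0.0734, 0.0143]
orientation: [-0.0, 0.58, 0.815, 0.0]
wrist_force: [0.7, -1.1, -0.2]
finger_gap: 0.0147
grip_force: 0.2
```

>>> {"fn": "jog_arm", "kwargs": {"increments": [[[-0.01, 0, 0, 0, 0, 0, 210], [-0.03, 0, 0, 0, 0, 0, 210], [0, 0, -0.08, 0, 0, 0, 210], [0, 0, -0.1, 0, 0, 0, 210], [0, 0, -0.1, 0, 0, 0, 210], [0, 0, 0, 0, 0, 0, 210], [0, 0, 0, 0, 0, 0, 210], [0, 0, 0, 0, 0, 0, 210]]]}}

```text
clock: 24.95
tcp_pos: [0.585, 0.0637, 0.0833]
orientation: [-0.001, 0.58, 0.815, -0.0]
wrist_force: [0.0, -0.1, -0.4]
finger_gap: 0.0151
grip_force: 0.0
```

```bash
python3 - <<'E'
from h import *
look('wrist','w15'); plan([])
E
```

```text
wrist {'blue': (array([104.6,   1. ]), np.int32(1282), array([310.6,  72.5])), 'yellow': (array([74.5, -0.1]), np.int32(1152), array([312.3, 122.1])), 'red': (array([44.4, -0.7]), np.int32(1044), array([313.1, 167.3]))}
t 25.0 tray [9.3 0.6] phi -0.0 z 0.083 tilt [ 0.0009 -0.002 ] F [ 1.   0.2 -0.4]
```

All three cells sit in a tight row at the end, and the robot is clear.

```bash
python3 -c "
from workcell import ticket
print(ticket.hand_in())"
```

```text
the job is handed in; nothing more can be done
None
```

I pushed the blue, yellow and red cells through the gate in that order and handed the job in at about 25 s; in the last picture their centres were at x ≈ 104.6, 74.5 and 44.4 mm, each within 1 mm of its place and of the slot's centre line, with the robot clear; no verdict came back.

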